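Line up the spice jars and raise the phone stand for the photo

TASK

Get this shot ready: first straighten the three red-capped spice jars on the wooden board into a row along the board's long middle line, one jar at the middle of the board and one to each side with a jar's width of gap between neighbours. Then take the phone stand by the grip at the top of its mast, squeeze in the button on the grip's side, pull the mast straight up past the first stop to its second stop, fully extended. Finish still holding the grip up there, without letting go, with the jars still standing in their row and the other things on the worktop left where they are.

Things in the scene. Friction and masses are not known exactly. Their poses are not given: they have to be found in the camera images.
- board: wooden serving board, darker cleats at both ends, 120 (x) x 310 (y) x 16 mm high, does not move. Origin at the centre of its underside on the worktop, z up; its long middle line is its y axis, its top is at z = 16 mm. The row wants jar centres at y = -90, 0 and +90 mm, x = 0; which jar is where does not matter
- jar_a: one of three like-sized spice jars with a red cap standing loose on the board, 45 mm across, 106 mm high, about 110 g. Origin at the centre of its underside, z up its axis
- jar_b: one of three like-sized spice jars with a red cap standing loose on the board, 45 mm across, 106 mm high, about 110 g. Origin at the centre of its underside, z up its axis
- jar_c: one of three like-sized spice jars with a red cap standing loose on the board, 45 mm across, 106 mm high, about 110 g. Origin at the centre of its underside, z up its axis
- phone_stand: telescopic phone stand fixed to the worktop: round foot 112 mm across, upright outer tube 26 mm thick, black collar 34 mm across up to z = 158 mm. Origin at the centre of the underside, z up along the tube; its -x side, where the phone hangs, looks over the board, whose middle line is about 190 mm away. Squeeze the grip along this y axis
- mast_grip (a point): centre of the black grip on top of the mast, on its axis, 185 mm above the worktop when down. Block 27 (stand x) x 30 (stand y) x 44 mm high, centred here; with the button out it is 37 mm wide along y, pressed 31. From above, one finger goes on the button, the other on the ribbed side. The phone (150 mm along y, 72 high) hangs 38 mm to -x, its clamp topping out 3 mm below here, and rises too
- button_face (a point): centre of the outer face of the button (18 mm wide, 28 mm high, light metal) on the +y side of the grip, at the height of mast_grip; goes in towards -y when pressed
- grip_button (a joint): travel of the button: 0 out, 0.006 m fully in; spring, 3 N at first, 6 N fully in. It draws a catch pin out of the holes in the outer tube: have it in by more than 4.5 mm before pulling and keep it squeezed past the first stop; if let out, the pin snaps into the next hole it meets
- phone_mast (a joint): height of the mast above its lowest position: 0 down and locked, 0.045 m the first stop, 0.090 m the second stop and end of travel. Weighs about 0.3 kg; with the button in it slides with about 1.5 N of friction and sinks back if not held; with the button out it is locked in a hole
- pepper_mill: bystander: turned wooden pepper mill, 58 mm across, 170 mm high, to the right of the board; origin at the underside's centre
- honey_jar: bystander: glass jar with a red lid, wider than the spice jars, 61 mm across, 86 mm high, to the right of the phone stand; origin at the underside's centre
- mug: bystander: two-tone mug, 90 mm across, 107 mm high, on the left; origin near the underside's centre
- coffee_jar: bystander: glass jar with a grey lid, 71 mm across, 135 mm high, to the left of the phone stand; origin at the underside's centre
- teaspoon: bystander: metal teaspoon lying to the right behind the pepper mill, 130 mm long; origin at its middle
Things that resemble listed ones, but are neither listed nor needed, are in the scene too. Leave any turquoise look-alike of the jar_c alone.

How it is judged:
By the outcome, as a careful person would: the job done as asked, in the order asked, and still so for the second after the job is handed in, while the arm keeps its last pose, push and grip.
It also fails if it takes over 64 s, if anything falls off the work surface, if the arm or the gripper's body presses on something with over 40 N, if the wrist force passes 120 N, or if a joint passes its speed limit or range.

ROBOT

A 7-joint arm with a two-finger parallel gripper is mounted at the origin on a cart in front of the work surface, level with it; the furniture and walls round the work are solid. World frame = base frame: x ahead of the robot, y to its left, z up, the work surface at z = 0. Lengths are in m, angles in rad, forces in N, time in s.
With the tool pointing down it reaches from about 0.4 to 0.85 m from the base axis. Payload 10.4 kg.
Tool frame: the origin (TCP) lies between the finger pads, 19 mm behind the fingertips; this is the grasp point; x points along the fingers, y is the direction in which the jaws open and shut, and the axes are right-handed (so a half turn about x gives the same grasp; the last joint's range is limited). The gripper opens to 87 mm and grips with 3 to 60 N. Pads are 19 mm wide; open, the fingers measure 117 mm over their backs; the gripper's body (75 mm by 190 mm) begins 51 mm behind the grasp point.
Start: joints at [-1.274, 0.332, -0.065, 1.46, 0.022, 1.35, -0.088], TCP at [0.196, 0.593, 0.241] pointing down, gripper open.
Joint ranges: [-2.6, 2.6], [-0.5, 2.12], [-1.47, 1.34], [0.16, 2.42], [-1.27, 4.41], [0.06, 2.06], [-2.6, 2.6]. Speed limits (rad/s): [2.22, 2.22, 2.79, 2.79, 3.14, 3.14, 3.14].

INTERFACE

Orientations are given as a unit quaternion [x, y, z, w].
In Python, from plant import manip gives the robot as it stands.
- The arm moves only by the shell command python3 -m pendant 'ROWS' [FORCE]. ROWS is text: rows parted by semicolons, each of 7 numbers parted by spaces: the turn, a rotation vector about the world's x, y, z in degrees, then the shift along the world's x, y, z in mm, then the closure, from 0 (fully open) to 1 (shut). A call has 1 to 12 rows; each row shifts and turns the commanded pose from where the row before left it; what a row does not reach is not made up. A row lasts 1/8 s, in which the tool goes at most 62.5 mm and 10.7 degrees, less where a joint would pass 70% of its speed; a pose out of reach is approached as far as the arm can. A call with a gripper value outside its range is refused whole. The fingers move at their own pace and stop on an object; FORCE is the grip in N (left out, the last holds). Time passes only in rows, so rows that do not move let the fingers close. It gives the time, the measured TCP pose, the force and the opening at its end, in the units of the state.
- manip.state(): the state, without advancing time (a new reading comes with each control period).
- manip.read_camera(name): name is "scene" or "top" or "wrist"; returns the picture (420x560x3 uint8, red, green, blue); there is no depth.
- manip.camera_model(name): a dict with "fx", "fy", "cx", "cy" (pixels), "eye" and "orientation" of the camera in the world. Camera axes: x right, y down, z forward; pixel columns grow to the right and rows downward; lengths in m; the calibration is good to about 2 mm. A picture is of the moment at which its call begins: read the wrist's pose just before it. camera_model takes no time and is no camera call; for the wrist camera it gives the pose at the moment of the call.
- manip.hand_in(): hands the job in, once; it reports no verdict.
The state is a dict: "t": time; "joints": joint angles; "joint_velocities": joint speeds; "effort": joint torques, N m; "ee_pos": TCP position; "tool_rot": TCP orientation; "ft_force": force on the tool from outside, world axes, zero at the start; "moment": the same for the moment, N m; "finger_gap": finger opening in m.
Only numpy, scipy, OpenCV 4.12 (cv2) and the standard library are available. Lean on these libraries where they do the work, as an engineer would, in place of code of your own. Each camera call takes 0.05 s, during which the arm holds its last target. There are 200 camera calls.

## Working session

There is one attempt and no reset: what is moved stays moved. The work goes in short steps, Python scripts to look and compute and a shell command to move; the robot and the scene stay as the last step left them, time stands still between calls to the robot, and variables do not carry over. Pictures are saved under pics/ and viewed, about 8 in all and at most 12, crops included, and the job is handed in when it is done.

```bash
mkdir -p pics; python3 - <<'E'
from plant import manip
import cv2
for n in("scene","top"):
    im=manip.read_camera(n); cv2.imwrite(f"pics/{n}0.png",im[:,:,::-1]); m=manip.camera_model(n); print(n,m)
s=manip.state();print(s)
E
```

```text
scene {'fx': 414.293397831455, 'fy': 414.293397831455, 'cx': 277.06363718905834, 'cy': 208.47457734346395, 'eye': array([-0.30527225, -0.52362458,  0.69994333]), 'orientation': array([ 0.76814207, -0.39608311,  0.21836582, -0.45320227])}
top {'fx': 407.63035646125905, 'fy': 407.63035646125905, 'cx': 277.26333276856, 'cy': 212.29843406634686, 'eye': array([0.40652841, 0.106781  , 1.21529872]), 'orientation': array([-0.69898965,  0.71351639, -0.04309331,  0.02123197])}
{'t': 0.1, 'joints': array([-1.27360152,  0.33276794, -0.0647038 ,  1.46081814,  0.02162506,
        1.34988333, -0.0884904 ]), 'joint_velocities': array([ 0.00016266, -0.00159264,  0.00121967, -0.00260931,  0.00164983,
       -0.00151278,  0.00120061]), 'effort': array([ 1.25880753e-03, -6.24544787e+01,  2.43076519e-02, -3.90712345e+01,
       -6.15441520e-02,  3.66928848e-02,  3.40782515e-05]), 'ee_pos': array([0.19639468, 0.59302592, 0.24057765]), 'tool_rot': array([ 0.11215495,  0.69812867, -0.11298585,  0.69804858]), 'ft_force': array([-0.418456  , -0.43330265,  0.25873872]), 'moment': array([-0.0467935 , -0.00305335, -0.04237627]), 'finger_gap': 0.08717083257248501}
```

View pics/scene0.png

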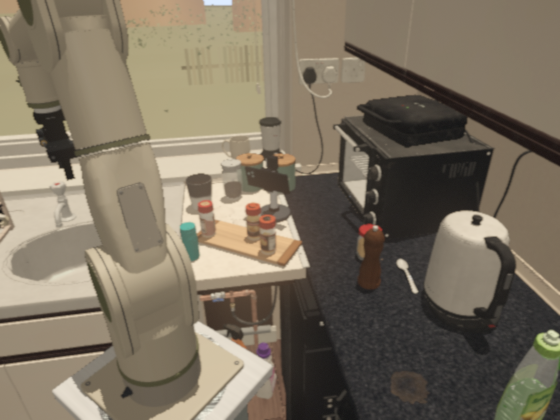

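View pics/top0.png

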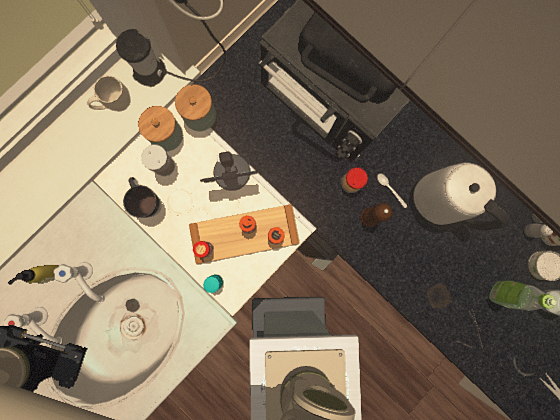

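Top view: red caps at about (202,250), (248,224) and (276,236), turquoise look-alike at (213,284), board centre near (244,234), phone stand near (230,170).

```bash
cat > h.py <<'E'
from plant import manip
import cv2, numpy as np
from scipy.spatial.transform import Rotation as R
def ray(m,u,v):
    d=R.from_quat(m["orientation"]).apply([(u-m["cx"])/m["fx"],(v-m["cy"])/m["fy"],1]); return np.array(m["eye"]),d
def onz(m,u,v,z):
    e,d=ray(m,u,v); return (e+d*(z-e[2])/d[2])
def proj(m,p):
    q=R.from_quat(m["orientation"]).inv().apply(np.array(p)-m["eye"]); return np.array([m["fx"]*q[0]/q[2]+m["cx"],m["fy"]*q[1]/q[2]+m["cy"]])
def blobs(mask,amin=30):
    n,l,s,c=cv2.connectedComponentsWithStats(mask.astype(np.uint8)); return [(c[i].round(1),s[i][4],s[i][:4]) for i in range(1,n) if s[i][4]>=amin]
E
python3 - <<'E'
from h import *
im=cv2.imread("pics/top0.png"); m=manip.camera_model("top")
hsv=cv2.cvtColor(im,cv2.COLOR_BGR2HSV); H,S,V=[hsv[...,i].astype(int) for i in range(3)]
red=((H<6)|(H>174))&(S>150)&(V>90)
for c,a,b in blobs(red,20): print("red",c,a,b,onz(m,*c,.122).round(4))
wood=((H<20)&(S>90)&(V>70))
w=np.zeros_like(wood);w[195:270,180:305]=wood[195:270,180:305]
mk=cv2.morphologyEx(w.astype(np.uint8),cv2.MORPH_CLOSE,np.ones((5,5)))
cs=max(cv2.findContours(mk,0,2)[0],key=cv2.contourArea)
r=cv2.minAreaRect(cs);print(r)
P=np.array([onz(m,*p,.016) for p in cv2.boxPoints(r)]);print(P.round(4),P.mean(0))
P2=cv2.boxPoints(r);o=cv2.resize(im[120:300,140:320],None,fx=3.3,fy=3.3,interpolation=2)
cv2.polylines(o,[((P2-[140,120])*3.3).astype(int)],True,(255,0,0),1)
cv2.imwrite("pics/crop.png",o)
E
```

```text
red [356.5 177.7] 369 [346 167  22  22] [ 0.5967 -0.1468  0.122 ]
red [200.9 248.5] 135 [193 241  16  17] [0.4133 0.277  0.122 ]
red [ 10.7 322.8] 20 [  8 321   6   4] [0.233 0.766 0.122]
((247.01925659179688, 246.09616088867188), (67.26782989501953, 109.04057312011719), 78.69007110595703)
[[ 0.4869  0.3337  0.016 ]
 [ 0.5441  0.0185  0.016 ]
 [ 0.3492 -0.0152  0.016 ]
 [ 0.2952  0.2962  0.016 ]] [0.4188401  0.15831441 0.016     ]
```

View pics/crop.png

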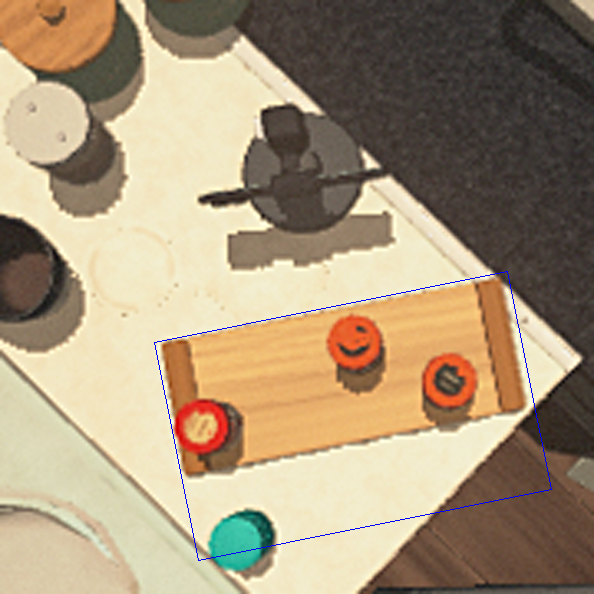

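Crop: board corners at (163,343), (500,278), (525,408), (190,475); caps at (203,426), (355,342), (450,380); stand foot centred at (303,172), grip top near (285,125), phone from (200,198) to (390,172).

```bash
cat >> h.py <<'E'
def boardT(): return np.load("board.npy")  # [cx,cy,yaw]
def tob(p,b):
    c,s=np.cos(b[2]),np.sin(b[2]); d=np.array(p)[:2]-b[:2]; return np.array([c*d[0]+s*d[1],-s*d[0]+c*d[1]])
def fromb(q,b):
    c,s=np.cos(b[2]),np.sin(b[2]); return b[:2]+np.array([c*q[0]-s*q[1],s*q[0]+c*q[1]])
E
python3 - <<'E'
from h import *
im=cv2.imread("pics/top0.png"); m=manip.camera_model("top")
k=lambda x,y:(x/3.3+140-.35,y/3.3+120-.35)
C=np.array([onz(m,*k(*p),.016) for p in[(163,343),(500,278),(525,408),(190,475)]])[:,:2]
print(C.round(4),[np.linalg.norm(C[i]-C[i-1]).round(4) for i in range(4)])
# long dir from right(robot right=-y) to left
d=(C[0]+C[3]-C[1]-C[2])/2; e=(C[0]+C[1]-C[2]-C[3])/2
yaw=(np.arctan2(-d[0],d[1])+np.arctan2(e[1],e[0]))/2
b=np.array([*C.mean(0),yaw]);np.save("board.npy",b);print("board",b,np.degrees(np.arctan2(-d[0],d[1])),np.degrees(np.arctan2(e[1],e[0])))
hsv=cv2.cvtColor(im,cv2.COLOR_BGR2HSV);H,S,V=[hsv[...,i].astype(int) for i in range(3)]
for p in[(203,426),(355,342),(450,380),(240,540)]:
    q=onz(m,*k(*p),.122);print("jar",q.round(4),tob(q,b).round(4))
f=onz(m,*k(303,172),.008);print("foot",f,tob(f,b))
g=onz(m,*k(285,125),.207);print("grip",g,tob(g,b))
a,c=[onz(m,*k(*p),.17)[:2] for p in((200,198),(388,172))];v=a-c;print("phone",a,c,np.linalg.norm(v),np.degrees(np.arctan2(-v[0],v[1])))
for n,p in(("honey",(356.5,177.7,.086)),):print(n,onz(m,*p))
print("targets",[fromb((0,y),b).round(4) for y in(-.09,0,.09)])
q=manip.state()["tool_rot"];print(R.from_quat(q).as_matrix().round(3))
E
```

```text
[[0.4874 0.3277]
 [0.5398 0.0267]
 [0.4229 0.0073]
 [0.3705 0.3043]] [np.float64(0.1192), np.float64(0.3055), np.float64(0.1185), np.float64(0.3016)]
board [0.45516383 0.1664887  0.17724263] 9.951591715353311 10.358917888329996
jar [0.4126 0.2763 0.122 ] [-0.0225  0.1156]
jar [0.4779 0.1531 0.122 ] [ 0.0201 -0.0172]
jar [0.4455 0.0765 0.122 ] [-0.0254 -0.0869]
jar [0.3211 0.2473 0.122 ] [-0.1177  0.1032]
foot [0.6407395  0.20260707 0.008     ] [0.18903661 0.00283255]
grip [0.638528  0.2000174 0.207    ] [0.18640316 0.00067338]
phone [0.59000787 0.27028577] [0.60823451 0.12308647] 0.14832343920459026 7.058598050161453
honey [ 0.60296971 -0.15510398  0.086     ]
targets [array([0.471 , 0.0779]), array([0.4552, 0.1665]), array([0.4393, 0.2551])]
[[-0.     0.314  0.949]
 [-0.001  0.949 -0.314]
 [-1.    -0.001  0.   ]]
```

```bash
python3 -m pendant '0 0 3.56 27 -39.6 0 0; 0 0 3.56 27 -39.6 0 0; 0 0 3.56 27 -39.6 0 0; 0 0 3.56 27 -39.6 0 0; 0 0 3.56 27 -39.6 0 0; 0 0 3.56 27 -39.6 0 0; 0 0 3.56 27 -39.6 0 0; 0 0 3.56 27 -39.6 0 0; 0 0 0 0 0 0 0; 0 0 0 0 0 0 0' 15
python3 - <<'E'
from h import *
m=manip.camera_model("wrist");im=manip.read_camera("wrist");cv2.imwrite("pics/w1.png",im[:,:,::-1])
s=manip.state();print(s["ee_pos"],R.from_quat(s["tool_rot"]).as_matrix().round(3),m)
b=boardT()
hsv=cv2.cvtColor(im,cv2.COLOR_RGB2HSV);H,S,V=[hsv[...,i].astype(int) for i in range(3)]
for c,a,bb in blobs(((H<10)|(H>174))&(S>150)&(V>80),100): print(c,a,bb,onz(m,*c,.122).round(4),tob(onz(m,*c,.122),b).round(4))
E
```

```text
t: 1.35
ee_pos: [0.412, 0.277, 0.2411]
tool_rot: [-0.062, 0.705, 0.063, 0.704]
ft_force: [-0.4, 0.4, 0.0]
finger_gap: 0.0874
[0.41170192 0.27752378 0.2410759 ] [[-0.001 -0.177  0.984]
 [ 0.     0.984  0.177]
 [-1.     0.    -0.001]] {'fx': 376.5722709398111, 'fy': 376.5722709398111, 'cx': 278.5840339627243, 'cy': 201.59014056427353, 'eye': array([0.33414658, 0.26452754, 0.38547052]), 'orientation': array([0.63511788, 0.75893173, 0.11072124, 0.09158999])}
[ 26.7 193.6] 1330 [  0 166  48  64] [0.4372 0.0981 0.122 ] [-0.0298 -0.0642]
[282.3 199.3] 1972 [254 169  59  64] [0.4088 0.2811 0.122 ] [-0.0254  0.121 ]
[ 10.1 190.1] 104 [  0 178  24  24] [0.4366 0.0863 0.122 ] [-0.0324 -0.0757]
[115.  249.4] 1673 [ 79 224  65  60] [0.47   0.1634 0.122 ] [ 0.0141 -0.0057]
```

View pics/w1.png

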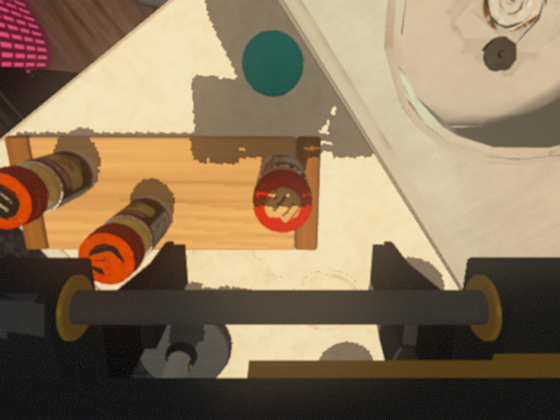

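```bash
python3 - <<'E'
from h import *
m={'fx': 376.5722709398111, 'fy': 376.5722709398111, 'cx': 278.5840339627243, 'cy': 201.59014056427353, 'eye': np.array([0.33414658, 0.26452754, 0.38547052]), 'orientation': np.array([0.63511788, 0.75893173, 0.11072124, 0.09158999])}
P=[onz(m,*p,.016) for p in((320,136),(7,137),(28,249),(317,249))];b=boardT()
for p in P:print(p.round(4),tob(p,b).round(4))
E
python3 -m pendant '0 0 0 0 0 -51 0; 0 0 0 0 1 -51 0; 0 0 0 0 0 -51 0; 0 0 0 0 0 0 0.2; 0 0 0 0 0 0 0.4; 0 0 0 0 0 0 0.8; 0 0 0 0 0 0 0.8; 0 0 0 0 0 0 0.8' 15
```

```text
[0.3693 0.3124 0.016 ] [-0.0588  0.1588]
[0.4239 0.0128 0.016 ] [-0.0579 -0.1457]
[0.5404 0.0318 0.016 ] [ 0.0602 -0.1476]
[0.4865 0.3339 0.016 ] [0.0604 0.1593]
t: 2.4
ee_pos: [0.4128, 0.2779, 0.089]
tool_rot: [-0.062, 0.704, 0.063, 0.705]
ft_force: [0.9, 0.8, 0.6]
finger_gap: 0.0447
```

```bash
python3 - <<'E'
from h import *
b=boardT(); b[:2]=fromb((.0005,.0026),b); np.save("board.npy",b)
s=manip.state();print(b,s["ee_pos"],tob(s["ee_pos"],b))
for y in(-.09,0,.09):print(y,fromb((0,y),b).round(4), (fromb((0,y),b)-s["ee_pos"][:2]).round(4))
print(tob((.4779,.1531),b),tob((.4455,.0765),b))
E
```

```text
[0.45519758 0.16913612 0.17724263] [0.41276464 0.27788717 0.08902488] [-0.02259362  0.11452892]
-0.09 [0.4711 0.0805] [ 0.0583 -0.1973]
0 [0.4552 0.1691] [ 0.0424 -0.1088]
0.09 [0.4393 0.2577] [ 0.0266 -0.0202]
[ 0.01951933 -0.0197877 ] [-0.02587889 -0.08947501]
```

```bash
python3 -m pendant '0 0 0 0 0 5 0.8; 0 0 0 0 0 5 0.8; 0 0 0 9 -7 0 0.8; 0 0 0 9 -7 0 0.8; 0 0 0 8.6 -6.2 0 0.8; 0 0 0 0 0 0 0.8; 0 0 0 0 0 -5 0.8; 0 0 0 0 0 -5 0.8; 0 0 0 0 0 0 0.8; 0 0 0 0 0 0 0.3; 0 0 0 0 0 0 0.3; 0 0 0 0 0 0 0'
python3 -m pendant '0 0 0 0 0 40 0; 0 0 0 0 0 50 0; 0 0 0 0 0 60 0; 0 0 0 20 -50 0 0; 0 0 0 19 -53 0 0; 0 0 0 0 0 0 0;0 0 0 0 0 0 0'
python3 - <<'E'
from h import *
m=manip.camera_model("wrist");im=manip.read_camera("wrist");cv2.imwrite("pics/w2.png",im[:,:,::-1])
s=manip.state();print(s["ee_pos"]);print(m)
E
```

```text
t: 3.9
ee_pos: [0.439, 0.2573, 0.0882]
tool_rot: [-0.063, 0.704, 0.063, 0.704]
ft_force: [-0.5, -0.6, -0.6]
finger_gap: 0.0641
t: 4.78
ee_pos: [0.4778, 0.1549, 0.2382]
tool_rot: [-0.062, 0.704, 0.063, 0.704]
ft_force: [-0.5, 0.8, -0.0]
finger_gap: 0.0868
[0.47762662 0.1554528  0.23813293]
{'fx': 376.5722709398111, 'fy': 376.5722709398111, 'cx': 278.5840339627243, 'cy': 201.59014056427353, 'eye': array([0.39995894, 0.14227794, 0.38256727]), 'orientation': array([0.63504922, 0.75895934, 0.11092188, 0.09159448])}
```

View pics/w2.png

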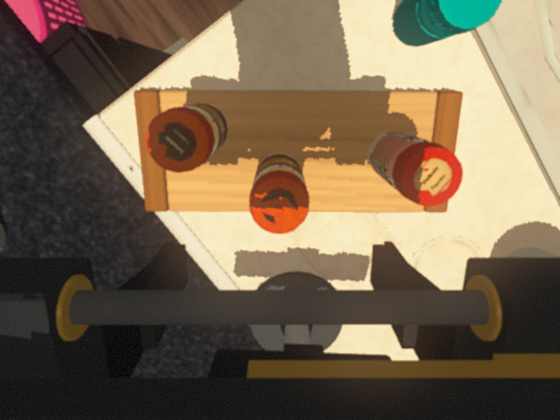

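Jar caps in this view: jar2 at (279,204), jar1 (placed) at (434,176), jar3 at (178,143); board corners (135,90), (461,92), (444,213), (147,211).

```bash
python3 - <<'E'
from h import *
m={'fx': 376.5722709398111, 'fy': 376.5722709398111, 'cx': 278.5840339627243, 'cy': 201.59014056427353, 'eye': np.array([0.39995894, 0.14227794, 0.38256727]), 'orientation': np.array([0.63504922, 0.75895934, 0.11092188, 0.09159448])}
b=boardT()
P=np.array([tob(onz(m,*p,.016),b) for p in((135,90),(461,92),(444,213),(147,211))]);print(P.round(4),P.mean(0))
for c in((279,204),(434,176),(178,143)):
    p=onz(m,*c,.122);print(p.round(4),tob(p,b).round(4))
E
```

```text
[[-0.0588 -0.1499]
 [-0.0571  0.1546]
 [ 0.062   0.1537]
 [ 0.0598 -0.1505]] [0.00144538 0.00196118]
[0.4778 0.157  0.122 ] [ 0.0201 -0.0159]
[0.4381 0.2614 0.122 ] [-0.0006  0.0939]
[0.4468 0.0807 0.122 ] [-0.0239 -0.0856]
```

```bash
python3 -m pendant '0 0 0 0 0 -50 0; 0 0 0 0 0 -50 0; 0 0 0 0 0 -49 0; 0 0 0 0 0 0 0.3; 0 0 0 0 0 0 0.8; 0 0 0 0 0 0 0.8; 0 0 0 0 0 0 0.8'
python3 -m pendant '0 0 0 0 0 5 0.8; 0 0 0 0 0 5 0.8; 0 0 0 -7.4 4.7 0 0.8; 0 0 0 -7.4 4.7 0 0.8; 0 0 0 -7.3 4.8 0 0.8; 0 0 0 0 0 0 0.8; 0 0 0 0 0 -5 0.8; 0 0 0 0 0 -5 0.8; 0 0 0 0 0 0 0.8'
python3 - <<'E'
from h import *
s=manip.state();b=boardT();print(s["ee_pos"],tob(s["ee_pos"],b),s["ft_force"],s["finger_gap"])
E
```

```text
t: 5.7
ee_pos: [0.4788, 0.1548, 0.0907]
tool_rot: [-0.062, 0.704, 0.063, 0.705]
ft_force: [-0.9, 0.3, -0.2]
finger_gap: 0.0552
t: 6.82
ee_pos: [0.4575, 0.169, 0.0904]
tool_rot: [-0.062, 0.703, 0.063, 0.705]
ft_force: [-1.0, 0.7, 12.1]
finger_gap: 0.044
[0.45748036 0.16903511 0.0904301 ] [ 0.0022292  -0.00050192] [-1.00230877  0.73054348 12.08844793] 0.0439795206770848
```

```bash
python3 -m pendant '0 0 0 0 0 2 0.8; 0 0 0 0 0 1 0.8; 0 0 0 0 0 0 0.3; 0 0 0 0 0 0 0.3; 0 0 0 0 0 0 0.3; 0 0 0 0 0 40 0.3; 0 0 0 0 0 50 0; 0 0 0 0 0 57 0; 0 0 0 -5.5 -45 0 0; 0 0 0 -5.5 -45 0 0; 0 0 0 0 0 0 0; 0 0 0 0 0 0 0'
python3 - <<'E'
from h import *
m=manip.camera_model("wrist");im=manip.read_camera("wrist");cv2.imwrite("pics/w3.png",im[:,:,::-1])
s=manip.state();print(s["ee_pos"],tob(s["ee_pos"],boardT()));np.savez("w3.npz",**m)
E
```

```text
t: 8.32
ee_pos: [0.445, 0.0791, 0.2393]
tool_rot: [-0.062, 0.704, 0.063, 0.704]
ft_force: [-0.1, 1.2, 0.1]
finger_gap: 0.0869
[0.44494627 0.0794821  0.23921307] [-0.02589816 -0.08644199]
```

View pics/w3.png

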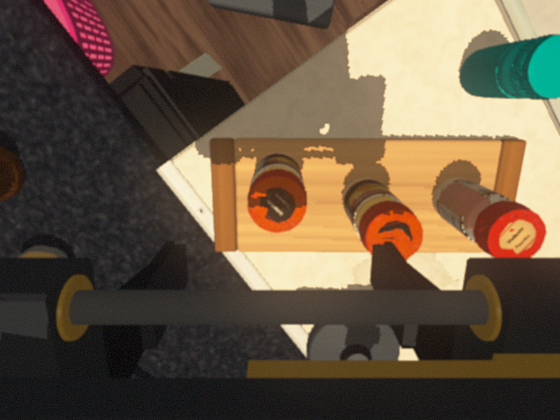

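```bash
python3 -m pendant '0 0 0 1 0 -50 0.25; 0 0 0 0 0 -50 0.25; 0 0 0 0 0 -50 0.25; 0 0 0 0 0 0 0.25; 0 0 0 0 0 0 0.8; 0 0 0 0 0 0 0.8; 0 0 0 0 0 0 0.8; 0 0 0 0 0 0 0.8; 0 0 0 0 0 0 0.8'
python3 - <<'E'
from h import *
s=manip.state();b=boardT();print(s["ee_pos"],tob(s["ee_pos"],b),s["ft_force"],s["finger_gap"],fromb((.001,-.09),b)-s["ee_pos"][:2])
E
```

```text
t: 9.5
ee_pos: [0.447, 0.0789, 0.0905]
tool_rot: [-0.062, 0.704, 0.063, 0.705]
ft_force: [-0.2, -0.2, 8.0]
finger_gap: 0.0444
[0.44699357 0.07886098 0.09054905] [-0.02399244 -0.08741436] [-0.21497812 -0.24032871  7.9730592 ] 0.04444220420862381 [0.02505679 0.00186144]
```

```bash
python3 -m pendant '0 0 0 0 0 5 0.8; 0 0 0 0 0 5 0.8; 0 0 0 8.4 0.6 0 0.8; 0 0 0 8.4 0.6 0 0.8; 0 0 0 8.3 0.6 0 0.8; 0 0 0 0 0 0 0.8; 0 0 0 0 0 -5 0.8; 0 0 0 0 0 -4 0.8; 0 0 0 0 0 0 0.8; 0 0 0 0 0 0 0.3; 0 0 0 0 0 0 0.3; 0 0 0 0 0 0 0.3'
python3 -m pendant '0 0 0 0 0 40 0.3; 0 0 0 0 0 50 0; 0 0 0 0 0 60 0; 0 0 0 -16 45 0 0; 0 0 0 -16 45 0 0; 0 0 0 -10 0 0 0; 0 0 0 0 0 0 0; 0 0 0 0 0 0 0'
python3 - <<'E'
from h import *
m=manip.camera_model("wrist");im=manip.read_camera("wrist");cv2.imwrite("pics/w4.png",im[:,:,::-1])
s=manip.state();print(s["ee_pos"],tob(s["ee_pos"],boardT()));np.savez("w4.npz",**m)
E
```

```text
t: 11.0
ee_pos: [0.4711, 0.0804, 0.0903]
tool_rot: [-0.063, 0.704, 0.063, 0.704]
ft_force: [-0.3, -0.3, 0.3]
finger_gap: 0.0596
t: 12.0
ee_pos: [0.4296, 0.1692, 0.2403]
tool_rot: [-0.062, 0.704, 0.062, 0.704]
ft_force: [0.8, -0.2, 0.4]
finger_gap: 0.0866
[0.4296481 0.1692789 0.2402981] [-0.02512404  0.00464533]
```

View pics/w4.png

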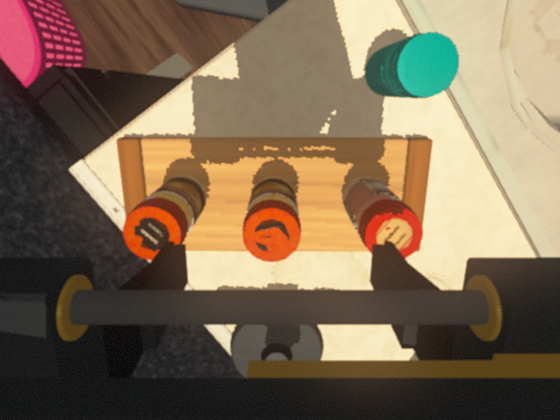

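Picture w4: all three jars stand in a row, cap centres about (152,233), (272,232), (394,233); board corners (118,138), (431,139), (423,251), (130,250); the teal look-alike is untouched at (430,65).

```bash
python3 - <<'E'
from h import *
m=dict(np.load("w4.npz"));b=boardT()
P=np.array([tob(onz(m,*p,.016),b) for p in((118,138),(431,139),(423,251),(130,250))]);print(P.round(4),P.mean(0))
for c in((152,233),(272,232),(394,233)):
    p=onz(m,*c,.122);print(tob(p,b).round(4), (tob(p,b)-P.mean(0)).round(4))
t=manip.camera_model("top");im=manip.read_camera("top");k=im[135:265,160:320];cv2.imwrite("pics/t5.png",cv2.resize(k,None,fx=4.5,fy=4.5,interpolation=2)[:,:,::-1])
E
```

```text
[[-0.0592 -0.1495]
 [-0.0577  0.155 ]
 [ 0.0607  0.16  ]
 [ 0.0589 -0.1513]] [0.00067146 0.00355818]
[-0.0017 -0.0881] [-0.0024 -0.0916]
[-0.0023  0.0014] [-0.003  -0.0021]
[-0.0013  0.0925] [-0.002  0.089]
```

View pics/t5.png

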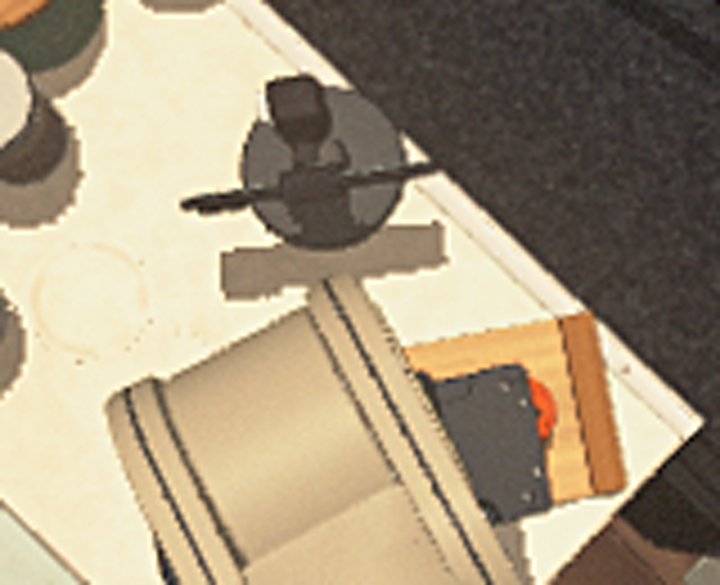

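```bash
python3 - <<'E'
from h import *
t=manip.camera_model("top")
k=lambda x,y:(x/4.5+160-.4,y/4.5+135-.4)
print(onz(t,*k(326,167),.008),onz(t,*k(297,100),.207))
a,c=[onz(t,*k(*p),.18)[:2] for p in((183,205),(437,168))];v=a-c;print(a,c,np.linalg.norm(v),np.degrees(np.arctan2(-v[0],v[1])))
a,c=[onz(t,*k(*p),.0)[:2] for p in((220,253),(443,225))];v=a-c;print(np.linalg.norm(v),np.degrees(np.arctan2(-v[0],v[1])))
E
python3 -m pendant '0 0 0 0 0 45 0; 0 0 0 0 0 45 0; 0 0 0 52 7.5 0 0; 0 0 0 52 7.5 0 0; 0 0 0 52 7.5 0 0; 0 0 0 52 7.5 0 0; 0 0 0 0 0 0 0; 0 0 0 0 0 0 0'
python3 - <<'E'
from h import *
m=manip.camera_model("wrist");im=manip.read_camera("wrist");cv2.imwrite("pics/w6.png",im[:,:,::-1])
s=manip.state();print(s["ee_pos"],tob(s["ee_pos"],boardT()));np.savez("w6.npz",**m)
E
```

```text
[0.64089398 0.20088559 0.008     ] [0.64034421 0.20103177 0.207     ]
[0.58694513 0.26870089] [0.60590389 0.12425948] 0.1456803124410953 7.477652931368792
0.14944867501688738 6.255748362542932
t: 13.1
ee_pos: [0.6371, 0.1996, 0.3299]
tool_rot: [-0.062, 0.705, 0.062, 0.704]
ft_force: [-0.8, 0.2, 1.1]
finger_gap: 0.0867
[0.63676141 0.19979407 0.33088679] [ 0.18412486 -0.00183498]
```

View pics/w6.png

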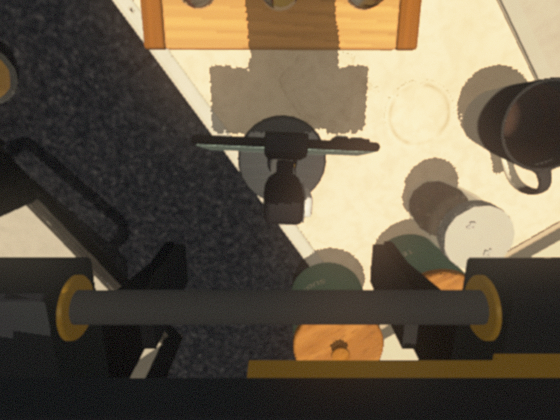

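Grip top is centred near (284,205), light button on its right (+y) side at (308,205); phone edge (195,141)–(378,149) is turned about -2.5° relative to the tool.

```bash
python3 - <<'E'
from h import *
m=dict(np.load("w6.npz"));print(onz(m,284,205,.207),manip.state()["ee_pos"])
E
```

```text
[0.63918123 0.2058501  0.207     ] [0.63676141 0.19979407 0.33088679]
```

```bash
python3 -m pendant '0 0 -2.6 3 3.3 0 0; 0 0 0 0 0 0 0; 0 0 0 0 0 -40 0; 0 0 0 0 0 -40 0.2; 0 0 0 0 0 -36 0.2; 0 0 0 0 0 -30 0.2; 0 0 0 0 0 0 0.2; 0 0 0 0 0 0 0.3' 30
python3 -m pendant '0 0 0 0 0 0 0.9; 0 0 0 0 0 0 0.9; 0 0 0 0 0 0 0.9; 0 0 0 0 0 0 0.9; 0 0 0 0 0 0 0.9; 0 0 0 0 0 0 0.9; 0 0 0 0 0 0 0.9; 0 0 0 0 0 0 0.9' 30
```

```text
t: 14.15
ee_pos: [0.6405, 0.2037, 0.1864]
tool_rot: [-0.046, 0.705, 0.047, 0.706]
ft_force: [-0.0, 0.0, 0.3]
finger_gap: 0.0656
t: 15.15
ee_pos: [0.6403, 0.204, 0.1849]
tool_rot: [-0.046, 0.705, 0.047, 0.706]
ft_force: [-2.3, 1.9, 5.9]
finger_gap: 0.0303
```

```bash
python3 -m pendant '0 0 0 0 0 2 0.9; 0 0 0 0 0 4 0.9; 0 0 0 0 0 6 0.9; 0 0 0 0 0 8 0.9; 0 0 0 0 0 0 0.9'
```

```text
t: 15.78
ee_pos: [0.6403, 0.204, 0.2042]
tool_rot: [-0.047, 0.705, 0.047, 0.706]
ft_force: [3.5, 2.6, -1.7]
finger_gap: 0.0297
```

```bash
python3 -m pendant '0 0 0 0 0 9 0.9; 0 0 0 0 0 9 0.9; 0 0 0 0 0 9 0.9; 0 0 0 0 0 9 0.9; 0 0 0 0 0 9 0.9; 0 0 0 0 0 9 0.9; 0 0 0 0 0 9 0.9; 0 0 0 0 0 4 0.9; 0 0 0 0 0 0 0.9'
python3 - <<'E'
from h import *
t=manip.camera_model("scene");im=manip.read_camera("scene")
cv2.imwrite("pics/s7.png",cv2.resize(im[90:290,160:400],None,fx=3.3,fy=3,interpolation=2)[:,:,::-1])
s=manip.state();print(s["ee_pos"],s["ft_force"],s["finger_gap"])
E
```

```text
t: 16.9
ee_pos: [0.6403, 0.204, 0.271]
tool_rot: [-0.047, 0.705, 0.047, 0.706]
ft_force: [3.5, 4.0, -1.4]
finger_gap: 0.0298
[0.6402422  0.20400894 0.2709118 ] [ 3.85554434  4.44579532 -1.47530114] 0.030107882834513364
```

View pics/s7.png

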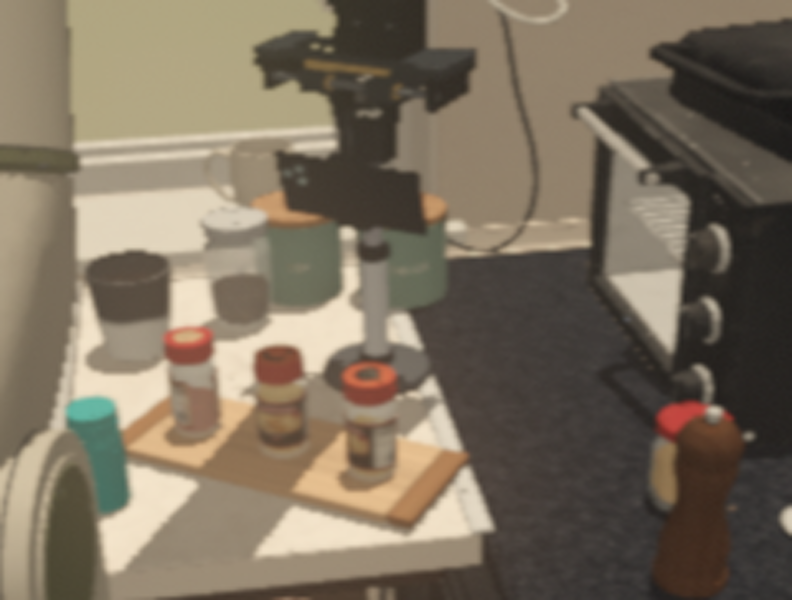

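The scene view shows the phone risen with the inner mast above the collar at (375,245), and the three jars standing in line on the board. Now I'll go the last few mm to the end stop.

```bash
python3 -m pendant '0 0 0 0 0 3 0.9; 0 0 0 0 0 2 0.9; 0 0 0 0 0 1 0.9; 0 0 0 0 0 0 0.9; 0 0 0 0 0 0 0.9'; python3 -m pendant '0 0 0 0 0 1 0.9; 0 0 0 0 0 1 0.9; 0 0 0 0 0 0 0.9;0 0 0 0 0 0 0.9'
```

```text
t: 17.58
ee_pos: [0.6402, 0.204, 0.2755]
tool_rot: [-0.047, 0.706, 0.047, 0.705]
ft_force: [5.9, 5.6, -8.7]
finger_gap: 0.0302
t: 18.08
ee_pos: [0.6402, 0.204, 0.2757]
tool_rot: [-0.047, 0.706, 0.046, 0.705]
ft_force: [12.0, 6.4, -18.8]
finger_gap: 0.0301
```

```bash
python3 -m pendant '0 0 0 0 0 -1 0.9; 0 0 0 0 0 0 0.9; 0 0 0 0 0 0 0.9; 0 0 0 0 0 0 0.9'; python3 -c "
from plant import manip
print(manip.hand_in())"
```

```text
t: 18.58
ee_pos: [0.6401, 0.204, 0.2756]
tool_rot: [-0.047, 0.706, 0.046, 0.705]
ft_force: [9.0, 4.7, -13.3]
finger_gap: 0.0303
the job is handed in; nothing more can be done
None
```

The jars are in their row and the phone stand is fully extended. I handed in at 18.6 s with the grip still held and the button squeezed.

- **Jars:** each was set on the board's middle line. The last close measurement put them within about 3 mm of the wanted spots, judged against the board as seen in the same picture. The cameras disagreed by up to about 4 mm along the board's length, so I used a compromise board centre. The second and third jars showed 12 N and 8 N of vertical force during their grasps, but both stand upright in the later views.
- **Mast:** I squeezed the grip to about 30 mm, against 31 mm for a fully pressed button. I then pulled straight up about 90 mm, until the grip stopped rising and the pull climbed to 19 N, which marks the end stop. At hand-in the hold was steady, with the grip point at z = 0.2756 m, the fingers at 30.3 mm and an upward pull of about 13 N.
- **Other things:** the last scene picture showed the mug, coffee jar, honey jar, pepper mill and turquoise look-alike standing where they were. The teaspoon was mostly out of that crop, though the arm never went near it. I took that picture just before the last few millimetres of the pull and none after.

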